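# Snap the cap onto the water filter and keep it pressed

## Task

Pick the orange cap out of the white drip tray, set it over the black stud on top of the countertop water filter and press it straight down until it clicks. When the force drops, keep pressing, about as hard as the click needed, so that the cap holds the blue sealing ring under it squashed; press firmly but do not ram it, and leave the two mugs and the travel mug where they are. The program finishes while the gripper is still holding the cap pressed down: do not let go or ease off.

Things in the scene. Friction and masses are not known exactly. Their poses are not given: they have to be found in the camera images.
- cap: Orange plastic snap cap, 60 g, standing mouth down in the drip tray. Origin: centre of its mouth (underside), z up. Round ribbed skirt 47 mm in diameter, 32 mm high, with a flat top that carries a wing grip (see cap_grip). Inside: a rounded lip at the mouth leaves a 27 mm opening, wider above it; the ceiling is 28 mm above the mouth.
- cap_grip (a point): Point on the cap's axis 52 mm above its origin, in the wing grip: a bar 40 mm long along this frame's x and 18 mm thick along its y (close the fingers along y), from 32 to 62 mm above the cap's origin. With the TCP 55 mm above the cap's origin the fingertips stand 4 mm above the flat top beside the bar.
- water_filter: White countertop water filter, fixed to the worktop, 120 mm in diameter at its grey foot, white housing up to 90 mm, a short steel nipple on its +x side at 40 mm height. Origin: centre of the underside, z up. The black stud stands on its axis.
- stud_top (a point): Centre of the top of the black stud, 118 mm above the worktop. Stud: vertical, 23 mm in diameter, rounded at the top. Four sprung steel balls stick out of it (33 mm across) 11 mm below the top. Pushing the cap over them: force rises when its mouth is 8 mm below this point, peaks at 10 mm with 11 to 18 N, and drops to nothing at 15 mm (the click); the cap then pulls itself down onto the blue ring.
- sealing_ring (a joint): Blue sealing ring round the foot of the stud, 51 mm in diameter. Value: how far it is squashed, in m, 0 free to 0.007 fully down. Free, its top is 18 mm below the stud top; the cap's mouth lands on it. It is a spring of 2.5 N per mm. A clicked cap without any push leaves it at 0.0025; 0.005 needs a push of about 12 N and puts the cap's mouth 23 mm below the stud top.
- drip_tray: White ribbed drip tray, fixed, 130 mm along its x, 150 mm along its y, rim 18 mm high, floor 5 mm above the worktop. Origin: centre of the underside. The cap stands on its floor.
- mug_a: White mug with grey dots, 91 mm high, bystander. Origin: centre of the underside.
- mug_b: White mug, 94 mm high, bystander. Origin: centre of the underside.
- travel_mug: Grey travel mug with a black lid, 86 mm in diameter, 170 mm high, bystander. Origin: centre of the underside.
Things that resemble listed ones, but are neither listed nor needed, are in the scene too. Several things have the shape of the cap; the one meant has the colours described above.

How it is judged:
By the outcome, as a careful person would: the job done as asked, in the order asked, and still so for the second after the job is handed in, while the arm keeps its last pose, push and grip.
It also fails if it takes over 48 s, if anything falls off the work surface, if the arm or the gripper's body presses on something with over 40 N, if the wrist force passes 120 N, or if a joint passes its speed limit or range.

## Robot

A 6-joint arm with a two-finger parallel gripper is mounted at the origin on a cart in front of the work surface, level with it; the furniture and walls round the work are solid. World frame = base frame: x ahead of the robot, y to its left, z up, the work surface at z = 0. Lengths are in mm, angles in rad, forces in N, time in s.
With the tool pointing down it reaches from about 275 to 850 mm from the base axis. Payload 19 kg.
Tool frame: the origin (TCP) lies between the finger pads, 19 mm behind the fingertips; this is the grasp point; z points along the fingers, y is the line along which they close (so a half turn about z gives the same grasp; the last joint's range is limited). The gripper opens to 85 mm and grips with 20 to 120 N. Pads are 22 mm wide; open, the fingers measure 114 mm over their backs; the gripper's body (76 mm by 85 mm) begins 54 mm behind the grasp point. The pads swing forward as they close: fully open they stand 13 mm farther back than shut.
Start: joints at [1.002, 0.15, 1.437, -0, 1.554, -0.134], TCP at [242.207, 521.467, 249.967] pointing down, gripper open.
Joint ranges: [-2.8, 2.8], [-0.68, 2.1], [0.12, 2.68], [-1.39, 4.53], [0.16, 2.79], [-2.81, 2.81]. Speed limits (rad/s): [1.89, 1.89, 2.22, 3.01, 3.01, 3.01].

## Interface

Orientations are given as a unit quaternion [x, y, z, w].
In Python, from station import r, viewer gives the robot as it stands.
- The arm moves only by the tool drive_tool, never from a script. Its argument "motion" is a list of rows, each a list of 3 entries, a list of its own where there are three numbers: the closure, from 0 (fully open) to 1 (shut), then the shift along the world's x, y, z as a fraction of full scale, then the turn about the world's z as a fraction of full scale. In form: [[gripper, [dx, dy, dz], spin], ...]. A call has 1 to 20 rows; each row shifts and turns the commanded pose from where the row before left it; what a row does not reach is not made up. Full scale, the value 1, is 40 mm for a shift and 8 degrees for a turn. A row lasts 1/10 s, in which the tool goes at most 50 mm and 8.59 degrees, less where a joint would pass 70% of its speed; a pose out of reach is approached as far as the arm can. A call with a number of a shift or a turn outside -1 to 1 is refused whole. A call with a gripper value outside its range is refused whole. The fingers move at their own pace and stop on an object; "squeeze" is the grip in N (left out, the last holds). Time passes only in rows, so rows that do not move let the fingers close. It gives the time, the measured TCP pose, the force, the opening and the grip force at its end, in the units of the state.
- r.sense(): the state, without advancing time (a new reading comes with each control period).
- viewer.snapshot(name): name is "scene" or "top" or "wrist"; returns (picture, depth): 480x640x3 uint8, blue, green, red; 480x640 float32, mm along the optical axis (not along the pixel's ray), 0 where there is no reading.
- viewer.camera_model(name): a dict with "K" (3x3 intrinsics, pixels), "rvec" (rotation vector, rad) and "tvec" (3), from world to camera coordinates, as OpenCV has them. Camera axes: x right, y down, z forward; pixel columns grow to the right and rows downward; lengths in mm; the calibration is good to about 2 mm. A picture is of the moment at which its call begins: read the wrist's pose just before it. camera_model takes no time and is no camera call; for the wrist camera it gives the pose at the moment of the call.
- r.job_done(): hands the job in; it is judged then, once.
The state is a dict: "time": time; "joint_positions": joint angles; "joint_velocities": joint speeds; "effort": joint torques, N m; "tool_pos": TCP position; "ee_rot": TCP orientation; "force": force on the tool from outside, world axes, zero at the start; "moment": the same for the moment, N m; "width": opening from 0.0 (shut) to 1.0 (fully open); "finger_force": force on a finger pad.
Only numpy, scipy, OpenCV 4.12 (cv2) and the standard library are available. Lean on these libraries where they do the work, as an engineer would, in place of code of your own. Each camera call takes 0.05 s, during which the arm holds its last target. There are 200 camera calls.

## Working session

There is one attempt and no reset: what is moved stays moved. The work goes in short steps, Python scripts to look and compute and a tool call to move; the robot and the scene stay as the last step left them, time stands still between calls to the robot, and variables do not carry over. Pictures are saved under pics/ and viewed, at most 10 in all, crops included, and the job is handed in when it is done.

Besides the shell and the picture viewer there is one more tool, called after ">>>" in YAML: its name, and indented under it one key for each argument. drive_tool: Moves the arm, as the interface text tells. Shift numbers are shares of 40 mm and turn numbers shares of 8 degrees, none past 1 either way. Its arguments: {"type":"object","properties":{"motion":{"type":"array"},"squeeze":{"type":"number"}},"required":["motion"]}

```bash
mkdir -p pics; cat > h.py <<'E'
import numpy as np, cv2
from station import r, viewer
def snap(n):
    m=viewer.camera_model(n); p,d=viewer.snapshot(n); return p,d,m
def world(d,m):
    K=np.array(m["K"]);R=cv2.Rodrigues(np.array(m["rvec"],float))[0];t=np.array(m["tvec"],float).ravel()
    v,u=np.mgrid[:480,:640]
    c=np.stack([(u-K[0,2])/K[0,0]*d,(v-K[1,2])/K[1,1]*d,d],-1)
    return (c-t)@R
E
python3 - <<'E'
from h import *
s=r.sense();print(s)
for n in("top","scene"):
    p,d,m=snap(n);cv2.imwrite(f"pics/{n}1.png",p);np.savez(f"{n}1.npz",p=p,d=d,W=world(d,m))
E
```

```text
{'time': 0.0, 'joint_positions': array([ 1.00200218e+00,  1.51010998e-01,  1.43800547e+00, -8.69121839e-06,
        1.55380919e+00, -1.34029436e-01]), 'joint_velocities': array([ 1.63395788e-04, -2.22961247e-03,  5.92665300e-04, -5.18044749e-04,
       -7.87733778e-05, -7.78528802e-04]), 'effort': array([-5.31910828e-04, -7.13061690e+01, -5.70881832e+01, -2.83422787e-04,
        8.83346511e-03, -7.13099007e-05]), 'tool_pos': array([242.1063346 , 521.30661158, 249.37393605]), 'ee_rot': array([ 2.15674209e-01,  9.76465184e-01, -5.80321976e-04, -2.08135248e-04]), 'force': array([-0.36973983, -0.14010866,  0.82518195]), 'moment': array([ 0.01916734, -0.02601862, -0.06720211]), 'finger_force': 0.0, 'width': 1.0021418753756959}
```

View pics/top1.png

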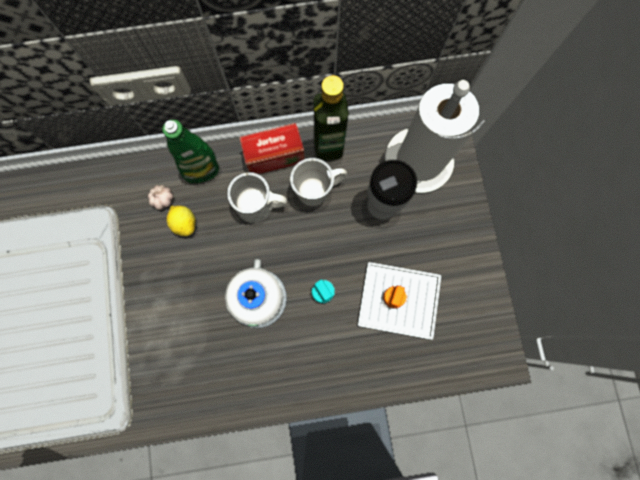

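View pics/scene1.png

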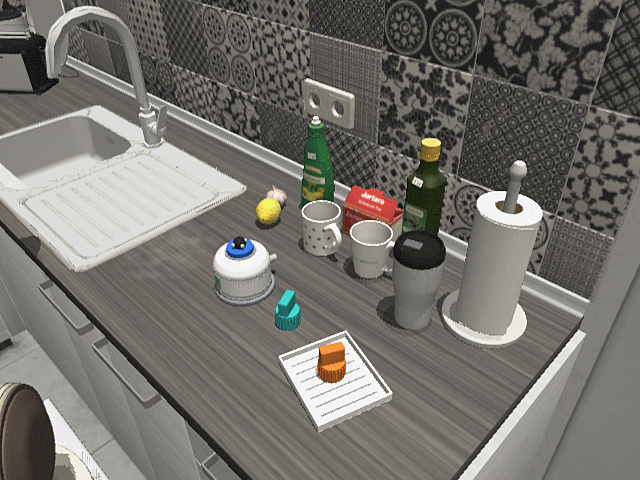

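The candidates with the cap's shape are orange in the white tray (top 396,296; scene 332,362) and teal on the worktop (top 322,291; scene 288,312). The orange one in the tray fits the description. The filter's stud is at top (251,294). I'll confirm with a crop and measure.

```bash
python3 - <<'E'
from h import *
a=np.load("top1.npz");b=np.load("scene1.npz")
c1=cv2.resize(a["p"][250:350,345:455],None,fx=3.6,fy=4,interpolation=2)
c2=cv2.resize(b["p"][330:400,295:370],None,fx=5.2,fy=5.71,interpolation=2)
cv2.imwrite("pics/crop.png",np.hstack([c1[:400],cv2.resize(c2,(390,400))]))
for n,z in(("top",a),("scene",b)):
    p,W=z["p"],z["W"];h=cv2.cvtColor(p,cv2.COLOR_BGR2HSV);H,S,V=h[...,0],h[...,1],h[...,2]
    ok=(z["d"]>0)
    o=ok&(H>5)&(H<20)&(S>180)&(V>100)&(W[...,2]>3)&(W[...,2]<100)
    P=W[o];print(n,"orange",len(P),P.min(0).round(),P.max(0).round())
    t=P[P[:,2]>57]; print(" bar n",len(t)); 
    if len(t)>4: print(cv2.minAreaRect(t[:,:2].astype(np.float32)),t.mean(0).round(1),np.percentile(t[:,2],[10,50,90]).round(1))
    s=P[(P[:,2]<42)]; print(" skirt",cv2.minEnclosingCircle(s[:,:2].astype(np.float32)))
    bl=ok&(H>100)&(H<130)&(S>120)&(W[...,2]>70)&(W[...,2]<140);P=W[bl]
    print(" ring",len(P),np.median(P,0).round(1),cv2.minEnclosingCircle(P[:,:2].astype(np.float32)),"z",np.percentile(P[:,2],[10,50,90]))
    c=np.median(P[:,:2],0)
    near=ok&(np.hypot(W[...,0]-c[0],W[...,1]-c[1])<30)&(V<70)&(W[...,2]>90);P=W[near]
    T=P[P[:,2]>114]
    print(" stud",len(P),P.mean(0).round(1),P[:,2].max(),len(T),T.mean(0))
    w=ok&(np.hypot(W[...,0]-c[0],W[...,1]-c[1])<75)&(W[...,2]>15)&(W[...,2]<85)
    print(" housing",cv2.minEnclosingCircle(W[w][:,:2].astype(np.float32)))
    for nm,(x,y) in dict(teal=(322,291),muga=(248,198),mugb=(312,183),trav=(392,182)).items():
        if n=="top": print(nm,W[y,x].round())
E
```

```text
top orange 370 [ 477. -157.   26.] [822. 110.  82.]
 bar n 226
((669.2119140625, -47.93501281738281), (412.1247863769531, 93.2573013305664), 35.72010040283203) [627.5 -56.9  70.4] [63.7 67.9 78.8]
 skirt ((497.4306335449219, -137.11904907226562), 20.82562255859375)
 ring 438 [536.7 134.9  99.4] ((539.1978759765625, 136.94271850585938), 24.918954849243164) z [ 97.10616068  99.37432536 102.21516305]
 stud 79 [538.7 135.8 116. ] 120.50504820407654 68 [538.89272062 136.19645859 116.52991883]
 housing ((548.9849243164062, 137.285400390625), 63.48550033569336)
teal [528.   4.  62.]
muga [753. 128.   7.]
mugb [766. -13.   6.]
trav [ 693. -148.  165.]
scene orange 923 [ 474. -164.    3.] [817. 115.  80.]
 bar n 290
((668.4854125976562, -49.66831970214844), (416.0452880859375, 96.13214874267578), 36.37604904174805) [ 522.8 -123.5   65.5] [59.9 66.4 68.6]
 skirt ((643.0059814453125, -21.987152099609375), 211.8846893310547)
 ring 305 [529.9 124.2  99.2] ((617.39892578125, 785.2173461914062), 681.5996704101562) z [ 93.11234107  99.16132321 101.02410154]
 stud 106 [535.3 130.5 111.9] 119.60443530820466 50 [536.73703298 132.20795264 116.4865098 ]
 housing ((544.2534790039062, 131.7775421142578), 61.74712371826172)
```

View pics/crop.png

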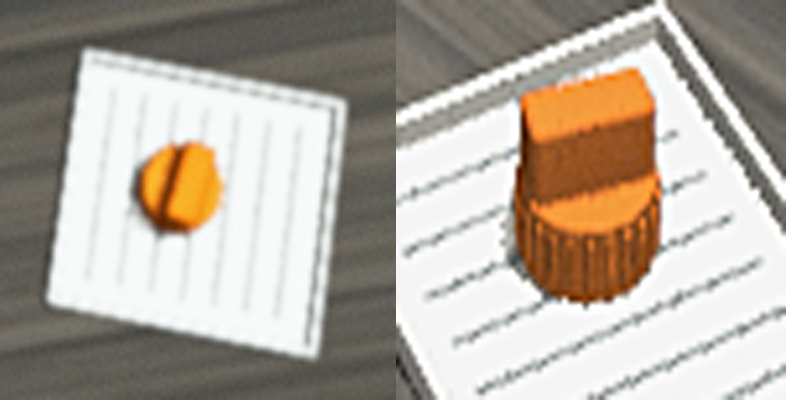

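The crop shows the orange cap alone in the white tray, bar running nearly top-to-bottom in the top picture (crop 185,185). Next I get its exact pose.

```bash
python3 - <<'E'
from h import *
for n in("top","scene"):
    z=np.load(n+"1.npz");p,W=z["p"],z["W"];h=cv2.cvtColor(p,cv2.COLOR_BGR2HSV)
    o=(h[...,0]>3)&(h[...,0]<22)&(h[...,1]>150)&(np.hypot(W[...,0]-500,W[...,1]+137)<50)
    P=W[o];t=P[(P[:,2]>60)&(P[:,2]<75)]
    print(n,len(t),t.mean(0),cv2.minAreaRect(t[:,:2].astype(np.float32)))
    q=t[:,:2]-t[:,:2].mean(0);w,v=np.linalg.eigh(q.T@q);print("long axis deg",np.degrees(np.arctan2(v[1,1],v[0,1])),w)
    s=P[(P[:,2]>32)&(P[:,2]<42)];print("top flat",len(s),s.min(0),s.max(0))
x,y,zz,w=r.sense()["ee_rot"];
from scipy.spatial.transform import Rotation as R
M=R.from_quat([x,y,zz,w]).as_matrix();print("tool y axis deg",np.degrees(np.arctan2(M[1,1],M[0,1])), "x axis",np.degrees(np.arctan2(M[1,0],M[0,0])))
E
```

```text
top 180 [ 496.64001276 -136.84532533   65.79266868] ((497.2455749511719, -137.27053833007812), (17.703643798828125, 37.810096740722656), 61.23633575439453)
long axis deg 150.8750816324064 [ 4530.73860006 20325.96684151]
top flat 153 [ 476.90121449 -158.08475422   32.10018873] [ 516.55347828 -116.38898669   40.65036347]
scene 243 [ 493.80357388 -142.7530144    65.92748602] ((494.8109436035156, -142.18264770507812), (17.176424026489258, 38.948974609375), 56.608272552490234)
long axis deg 148.88234121012093 [ 5391.37690151 30703.4427134 ]
top flat 235 [ 474.13794217 -162.63015321   32.00857188] [ 510.90432124 -124.09012199   41.78371525]
tool y axis deg 65.088551608621 x axis 155.08854325669313
```

>>> drive_tool:
  motion:
    - [0,[0.5,-0.7,0],-0.05]
    - [0,[0.62,-0.81,0],-0.05]
    - [0,[0.62,-0.81,0],-0.05]
    - [0,[0.62,-0.81,0],-0.05]
    - [0,[0.62,-0.81,0],-0.05]
    - [0,[0.62,-0.81,0],-0.05]
    - [0,[0.62,-0.81,0],-0.05]
    - [0,[0.62,-0.81,0],-0.05]
    - [0,[0.62,-0.81,0],-0.05]
    - [0,[0.62,-0.81,0],-0.05]
    - [0,[0.5,-0.7,0],-0.05]
    - [0,[0.3,-0.4,0],-0.05]
    - [0,[0,0,0],0]
    - [0,[0,0,0],0]
    - [0,[0,0,0],0]
  squeeze: 60

```text
time: 1.6
tool_pos: [516.9, 158.5, 249.9]
ee_rot: [0.256, 0.967, -0.0, -0.0]
force: [0.1, 0.1, 0.7]
width: 0.998
finger_force: 0.0
```

```bash
python3 - <<'E'
from h import *
s=r.sense();print(s["tool_pos"],s["time"])
p,d,m=snap("wrist");W=world(d,m);cv2.imwrite("pics/w1.png",p);np.savez("w1.npz",p=p,d=d,W=W,K=m["K"],rv=m["rvec"],tv=m["tvec"])
h=cv2.cvtColor(p,cv2.COLOR_BGR2HSV);bl=(h[...,0]>100)&(h[...,0]<130)&(h[...,1]>120)&(d>0)&(abs(W[...,2]-100)<12);P=W[bl]
print(len(P),cv2.minEnclosingCircle(P[:,:2].astype(np.float32)) if len(P) else 0)
R=cv2.Rodrigues(np.array(m["rvec"],float))[0];print("cam",-R.T@np.array(m["tvec"]).ravel(),R[2])
E
```

```text
[516.94267497 158.54306614 249.8985428 ] 1.6
2014 ((535.7335815429688, 135.998291015625), 25.08591079711914)
cam [450.07340161 194.9456508  373.67835797] [ 0.25496521 -0.14711342 -0.95569367]
```

View pics/w1.png

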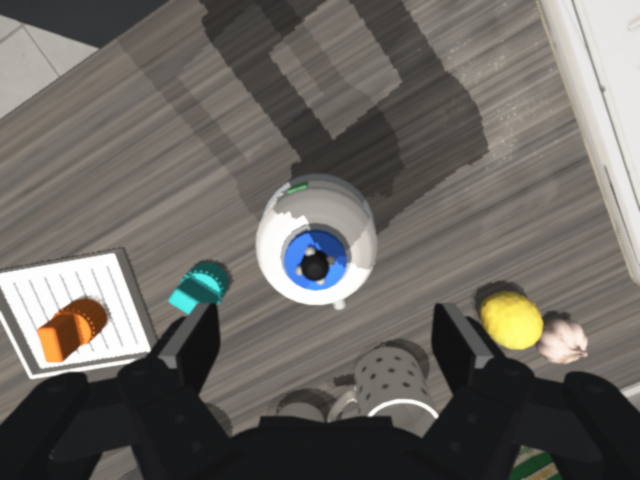

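Wrist view: ring/stud in the filter's centre at (315,262), orange cap at (75,328), teal at (205,285). I'll fit the ring and stud by ray-plane intersection.

```bash
cat >> h.py <<'E'
def ray(pts,z,m):
    K=np.array(m["K"]);R=cv2.Rodrigues(np.array(m["rvec"],float))[0];t=np.array(m["tvec"],float).ravel()
    C=-R.T@t;q=np.c_[np.asarray(pts,float).reshape(-1,2),np.ones(len(pts))]@np.linalg.inv(K).T@R
    return C+q*((z-C[2])/q[:,2])[:,None]
def circ(P):
    A=np.c_[2*P[:,:2],np.ones(len(P))];s=np.linalg.lstsq(A,(P[:,:2]**2).sum(1),rcond=None)[0]
    return s[:2].round(1),np.sqrt(s[2]+s[0]**2+s[1]**2).round(1)
E
python3 - <<'E'
from h import *
z=np.load("w1.npz");p=z["p"];W=z["W"];m=dict(K=z["K"],rvec=z["rv"],tvec=z["tv"])
h=cv2.cvtColor(p,cv2.COLOR_BGR2HSV);bl=((h[...,0]>100)&(h[...,0]<130)&(h[...,1]>120)).astype(np.uint8);bl[:200]=0;bl[320:]=0
c=max(cv2.findContours(bl,0,1)[0],key=len).reshape(-1,2);hull=cv2.convexHull(c).reshape(-1,2)
print("ring z",np.median(W[bl>0][:,2]),circ(ray(hull,100,m)))
q=(h[...,2]<70)&(np.hypot(W[...,0]-536,W[...,1]-136)<16)&(W[...,2]>108);P=W[q];print("stud",len(P),P.mean(0),P.max(0),P.min(0),circ(P))
T=P[P[:,2]>np.percentile(P[:,2],60)];print(T.mean(0))
o=(h[...,0]>3)&(h[...,0]<22)&(h[...,1]>150)&(np.hypot(W[...,0]-496,W[...,1]+139)<50);P=W[o];t=P[(P[:,2]>64)&(P[:,2]<75)];print("bar",len(t),t.mean(0) if len(t) else 0)
E
```

```text
ring z 99.71620902948024 (array([535. , 136.6]), np.float64(25.1))
stud 576 [533.98960538 137.31799959 115.59695632] [545.02062807 147.09447222 119.56197615] [525.26867347 126.18270691 108.02147206] (array([534.5, 136.9]), np.float64(7.2))
[535.8635588  135.94514699 117.6714887 ]
bar 610 [ 492.95676757 -136.95877963   66.59043062]
```

>>> drive_tool:
  motion:
    - [0,[-0.1,-0.7,0],-0.1]
    - [0,[-0.1,-1,0],0]
    - [0,[-0.1,-1,0],0]
    - [0,[-0.1,-1,0],0]
    - [0,[-0.1,-1,0],0]
    - [0,[-0.1,-1,0],0]
    - [0,[0,-1,0],0]
    - [0,[0,-0.5,0],0]
    - [0,[0,0,0],0]
    - [0,[0,0,0],0]

```text
time: 2.65
tool_pos: [493.4, -129.5, 250.0]
ee_rot: [0.263, 0.965, 0.0, -0.0]
force: [0.2, 0.1, 0.7]
width: 1.0
finger_force: 0.0
```

```bash
cat > cap.py <<'E'
from h import *
import sys
s=r.sense();print(s["tool_pos"].round(1),s["time"])
p,d,m=snap("wrist");W=world(d,m);cv2.imwrite(f"pics/{sys.argv[1]}.png",p)
h=cv2.cvtColor(p,cv2.COLOR_BGR2HSV)
o=(h[...,0]>3)&(h[...,0]<22)&(h[...,1]>150)&(np.hypot(W[...,0]-496,W[...,1]+139)<50);P=W[o];t=P[(P[:,2]>62)&(P[:,2]<75)]
print("bar",len(t),t.mean(0),cv2.minAreaRect(t[:,:2].astype(np.float32)))
f=P[(P[:,2]>33)&(P[:,2]<41)];print("flat",cv2.minEnclosingCircle(f[:,:2].astype(np.float32)))
q=t[:,:2]-t[:,:2].mean(0);v=np.linalg.eigh(q.T@q)[1];print("long deg",np.degrees(np.arctan2(v[1,1],v[0,1])))
x=s["ee_rot"];print("tool x deg",np.degrees(2*np.arctan2(x[1],x[0])))
E
python3 cap.py w2
```

```text
[ 493.4 -129.5  250. ] 2.65
bar 841 [ 492.17823186 -139.13086192   66.39526328] ((492.9073181152344, -139.95175170898438), (17.53470802307129, 38.14661407470703), 59.52320098876953)
flat ((492.8063049316406, -139.19635009765625), 21.66722297668457)
long deg 150.69622769214448
tool x deg 149.48919997069405
```

>>> drive_tool:
  motion:
    - [0,[-0.02,-0.25,-0.5],0.1]
    - [0,[0,0,-0.8],0.05]
    - [0,[0,0,-0.8],0]
    - [0,[0,0,-0.8],0]
    - [0,[0,0,-0.7],0]
    - [0,[0,0,-0.5],0]
    - [0,[0,0,-0.4],0]
    - [0,[0,0,-0.25],0]
    - [0,[0,0,0],0]
    - [0.6,[0,0,0],0]
    - [1,[0,0,0],0]
    - [1,[0,0,0],0]
    - [1,[0,0,0],0]
    - [1,[0,0,0],0]
    - [1,[0,0,0],0]
    - [1,[0,0,0],0]
    - [1,[0,0,0],0]
    - [1,[0,0,0],0]
  squeeze: 80

```text
time: 4.5
tool_pos: [492.7, -140.2, 60.1]
ee_rot: [0.253, 0.967, -0.0, 0.0]
force: [-1.0, 0.6, 5.7]
width: 0.192
finger_force: 79.8
```

```bash
python3 cap.py w3
```

```text
[ 492.7 -140.2   60.1] 4.5
bar 4394 [ 490.58197153 -140.91756384   66.47155678] ((492.49151611328125, -141.85581970214844), (18.08102798461914, 39.564697265625), 61.127960205078125)
flat ((487.46954345703125, -139.37074279785156), 21.714916229248047)
long deg 150.48813546445962
tool x deg 150.68379116302566
```

View pics/w3.png

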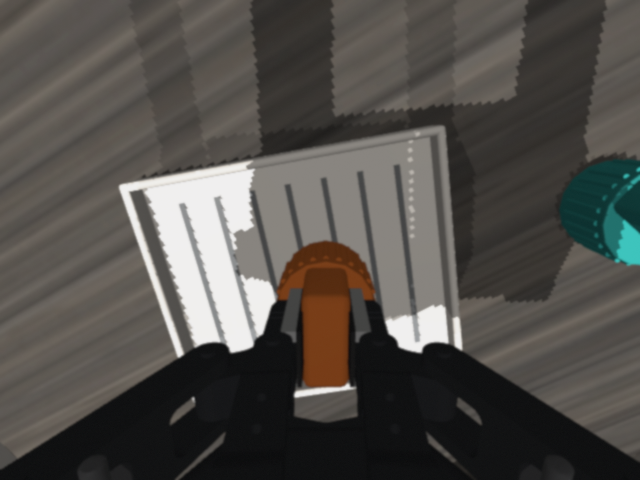

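Gripped on the bar (picture 325,335), the pads sit on both flats. Lift and carry.

>>> drive_tool:
  motion:
    - [1,[0,0,0.3],0]
    - [1,[0,0,0.7],0]
    - [1,[0,0,1],0]
    - [1,[0,0,1],0]
    - [1,[0,0.3,0.7],0]
    - [1,[0.16,0.7,0.3],0]
    - [1,[0.2,0.9,0],0]
    - [1,[0.2,1,0],0]
    - [1,[0.2,1,0],0]
    - [1,[0.1,1,0],0]
    - [1,[0.1,0.9,0],0]
    - [1,[0.1,0.7,0],0]
    - [1,[0,0.4,0],0]
    - [1,[0,0.06,0],0]
    - [1,[0,0,0],0]
    - [1,[0,0,0],0]
    - [1,[0,0,0],0]

```text
time: 6.25
tool_pos: [535.0, 137.3, 220.1]
ee_rot: [0.254, 0.967, -0.0, 0.0]
force: [0.4, 0.8, -0.5]
width: 0.193
finger_force: 78.9
```

```bash
python3 - <<'E'
from h import *
s=r.sense();print(s["tool_pos"].round(1),s["width"],s["force"].round(1),s["time"])
ims=[]
for n in("wrist","scene"):
    p,d,m=snap(n);np.savez(f"{n}4.npz",p=p,d=d,W=world(d,m),K=m["K"],rv=m["rvec"],tv=m["tvec"])
    ims.append(cv2.resize(p[130:430,160:480] if n=="wrist" else p[130:330,140:353],(400,375)))
cv2.imwrite("pics/c4.png",np.hstack(ims))
E
```

```text
[535.  137.3 220.1] 0.19293977094754872 [ 0.4  0.8 -0.5] 6.25
```

View pics/c4.png

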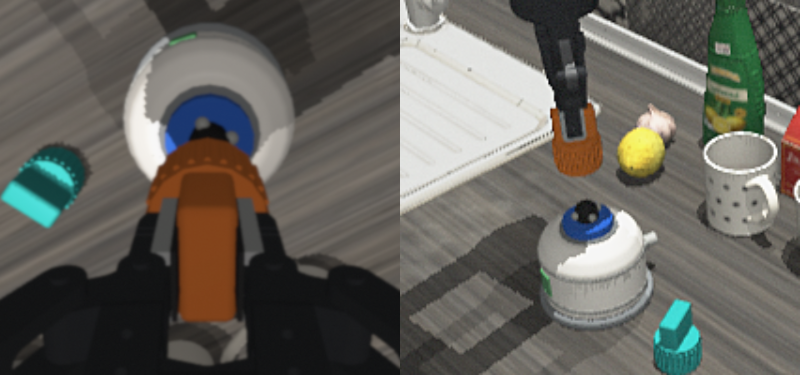

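```bash
cat > rel.py <<'E'
from h import *
from scipy.optimize import least_squares as LS
import sys
def rel(n,f,tcp):
    z=np.load(f);p=z["p"];m=dict(K=z["K"],rvec=z["rv"],tvec=z["tv"]);W=z["W"];h=cv2.cvtColor(p,cv2.COLOR_BGR2HSV)
    H,S,V=h[...,0],h[...,1],h[...,2];near=np.hypot(W[...,0]-535,W[...,1]-137)<40
    K=m["K"];Rm=cv2.Rodrigues(m["rvec"])[0];C=-Rm.T@m["tvec"].ravel()
    out=[]
    for nm,mask,zz,rad in(("ring",(H>100)&(H<130)&(S>120)&near&(abs(W[...,2]-99)<12),100,25.5),("cap",(H>3)&(H<22)&(S>150)&near,tcp[2]-55,23.5)):
        c=max(cv2.findContours(mask.astype(np.uint8),0,1)[0],key=len)
        P=ray(cv2.convexHull(c).reshape(-1,2)+0.0,zz,m)[:,:2]
        toC=(C[:2]-[535,137]);toC/=np.linalg.norm(toC)
        g=tcp[:2]-toC*0
        side=(P-np.array([535,137]))@toC
        P=P[side>(5 if nm=="cap" else 5)]
        for _ in range(3):
            s=LS(lambda c:np.hypot(*(P-c).T)-rad,[535,137],loss="soft_l1")
        print(n,nm,s.x.round(1),"rms",np.sqrt(np.mean(s.fun**2)).round(2),len(P));out.append(s.x)
    print(" stud-cap",(out[0]-out[1]).round(1))
if __name__=="__main__":
    tcp=r.sense()["tool_pos"];k=sys.argv[1]
    rel("wrist",f"wrist{k}.npz",tcp);rel("scene",f"scene{k}.npz",tcp)
E
python3 rel.py 4
```

```text
wrist ring [535.7 136.4] rms 0.44 14
wrist cap [537.6 134. ] rms 0.84 13
 stud-cap [-1.9  2.4]
scene ring [532.9 126.3] rms 0.63 8
scene cap [540.  138.4] rms 0.62 8
 stud-cap [ -7.1 -12.1]
```

>>> drive_tool:
  motion:
    - [1,[0,0,-0.4],0]
    - [1,[0,0,-0.4],0]
    - [1,[0,0,-0.2],0]
    - [1,[0,0,0],0]
    - [1,[0,0,0],0]

```text
time: 6.85
tool_pos: [535.2, 138.1, 180.5]
ee_rot: [0.253, 0.967, 0.0, 0.0]
force: [0.1, -0.6, 0.4]
width: 0.192
finger_force: 78.9
```

```bash
python3 - <<'E'
from h import *
s=r.sense();print(s["tool_pos"].round(1),s["width"],s["force"].round(1),s["time"])
ims=[]
for n in("wrist","scene"):
    p,d,m=snap(n);np.savez(f"{n}5.npz",p=p,d=d,W=world(d,m),K=m["K"],rv=m["rvec"],tv=m["tvec"])
    ims.append(cv2.resize(p[200:350,240:400] if n=="wrist" else p[195:270,200:280],(400,375),interpolation=2))
cv2.imwrite("pics/c5.png",np.hstack(ims))
E
python3 rel.py 5
```

```text
[535.2 138.1 180.5] 0.19176504592630475 [ 0.1 -0.6  0.4] 6.85
wrist ring [535.3 136.3] rms 0.49 18
wrist cap [538.2 134.5] rms 0.17 15
 stud-cap [-2.9  1.8]
scene ring [532.7 126.5] rms 0.66 10
scene cap [539.8 136.9] rms 1.63 5
 stud-cap [ -7.1 -10.4]
```

View pics/c5.png

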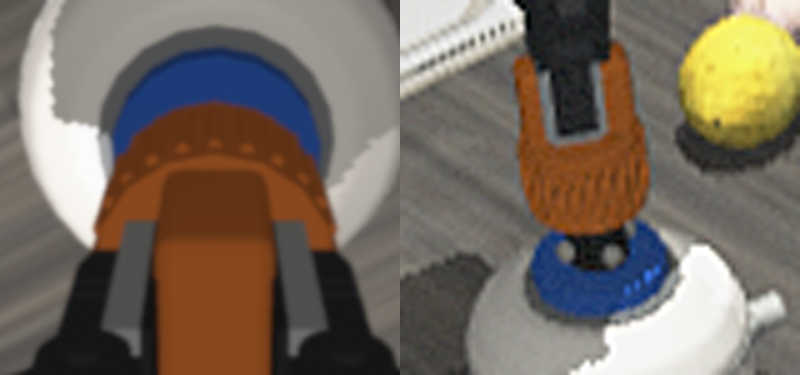

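The wrist crop (cap mouth arc 215,105 against ring arc 215,50) and the scene crop (mouth 585,225; stud 597,250) suggest an offset of a few mm. I'll measure it through cylinder bearings, which don't depend on height.

```bash
cat > bear.py <<'E'
from h import *
import sys
k=sys.argv[1];A=[];B=[]
for n in("wrist","scene"):
    z=np.load(f"{n}{k}.npz");p=z["p"];W=z["W"];K=z["K"];h=cv2.cvtColor(p,cv2.COLOR_BGR2HSV)
    H,S=h[...,0],h[...,1];Rm=cv2.Rodrigues(z["rv"])[0];C=-Rm.T@z["tv"].ravel()
    v,u=np.mgrid[:480,:640];q=np.stack([(u-K[0,2])/K[0,0],(v-K[1,2])/K[1,1],np.ones(u.shape)],-1)@Rm
    ax=np.array([535.5,137.])-C[:2];D=np.hypot(*ax);ax/=D;lat=np.array([-ax[1],ax[0]])
    off=np.arctan2(q[...,:2]@lat,q[...,:2]@ax)
    near=np.hypot(W[...,0]-535,W[...,1]-137)<45
    e=[]
    zc=r.sense()["tool_pos"][2]-55
    for nm,mk in(("ring",(H>100)&(H<130)&(S>120)&near&(W[...,2]<108)&(W[...,2]>85)),("cap",(H>3)&(H<22)&(S>150)&near&(W[...,2]<zc+28)&(W[...,2]>zc-8))):
        mk=cv2.morphologyEx(mk.astype(np.uint8),cv2.MORPH_OPEN,np.ones((2,2)))>0
        o=off[mk];lo,hi=o.min(),o.max();e.append(D*np.tan((lo+hi)/2));print(n,nm,"lat",round(e[-1],1),"halfw",round(D*np.sin((hi-lo)/2),1),mk.sum())
    print("  view dir",ax.round(2),"D",D.round());A.append(lat);B.append(e[0]-e[1])
print("needed shift",np.linalg.solve(A,B).round(1))
E
python3 bear.py 4;python3 bear.py 5
```

```text
wrist ring lat -0.0 halfw 24.2 1816
wrist ring lat -0.1 halfw 24.4 1592
wrist cap lat -0.2 halfw 22.0 1314
  view dir [ 0.88 -0.48] D 77.0
scene ring lat -5.6 halfw 25.0 287
scene cap lat -4.6 halfw 22.7 293
  view dir [0.56 0.83] D 803.0
needed shift [ 1.  -0.4]Traceback (most recent call last):
  File "bear.py", line 15, in <module>
    o=off[mk];lo,hi=o.min(),o.max();e.append(D*np.tan((lo+hi)/2));print(n,nm,"lat",round(e[-1],1),"halfw",round(D*np.sin((hi-lo)/2),1),mk.sum())
                    ~~~~~^^
    return umr_minimum(a, axis, None, out, keepdims, initial, where)
ValueError: zero-size array to reduction operation minimum which has no identity
```

>>> drive_tool:
  motion:
    - [1,[0.02,-0.01,-0.1],0]
    - [1,[0,0,-0.1],0]
    - [1,[0,0,-0.05],0]
    - [1,[0,0,-0.05],0]
    - [1,[0,0,0],0]

```text
time: 7.45
tool_pos: [535.7, 137.9, 167.6]
ee_rot: [0.253, 0.967, -0.0, -0.0]
force: [0.0, -0.2, -0.9]
width: 0.189
finger_force: 78.9
```

No contact force, and the mouth is already 5 mm below the stud top, so the fit is good. Now press slowly.

>>> drive_tool:
  motion:
    - [1,[0,0,-0.025],0]
    - [1,[0,0,-0.025],0]
    - [1,[0,0,-0.025],0]
    - [1,[0,0,0],0]
    - [1,[0,0,0],0]

```text
time: 7.95
tool_pos: [535.8, 137.9, 165.0]
ee_rot: [0.253, 0.967, -0.0, -0.0]
force: [-0.5, -0.4, -0.8]
width: 0.195
finger_force: 79.0
```

>>> drive_tool:
  motion:
    - [1,[0,0,-0.025],0]
    - [1,[0,0,-0.025],0]
    - [1,[0,0,0],0]
    - [1,[0,0,0],0]

```text
time: 8.35
tool_pos: [536.3, 137.9, 163.8]
ee_rot: [0.253, 0.967, 0.0, 0.001]
force: [0.7, 0.5, 7.0]
width: 0.198
finger_force: 80.2
```

>>> drive_tool:
  motion:
    - [1,[0,0,-0.025],0]
    - [1,[0,0,-0.025],0]
    - [1,[0,0,0],0]
    - [1,[0,0,0],0]

```text
time: 8.75
tool_pos: [536.3, 137.9, 161.9]
ee_rot: [0.253, 0.967, 0.0, 0.001]
force: [0.6, 0.4, 8.2]
width: 0.192
finger_force: 80.1
```

>>> drive_tool:
  motion:
    - [1,[0,0,-0.025],0]
    - [1,[0,0,0],0]
    - [1,[0,0,0],0]

```text
time: 9.05
tool_pos: [536.3, 137.9, 160.7]
ee_rot: [0.253, 0.967, 0.0, 0.001]
force: [0.7, 0.3, 6.4]
width: 0.189
finger_force: 79.8
```

>>> drive_tool:
  motion:
    - [1,[0,0,-0.025],0]
    - [1,[0,0,-0.025],0]
    - [1,[0,0,-0.025],0]
    - [1,[0,0,0],0]
    - [1,[0,0,0],0]

```text
time: 9.55
tool_pos: [535.8, 137.9, 156.5]
ee_rot: [0.253, 0.967, -0.0, -0.0]
force: [3.4, -0.1, -6.1]
width: 0.195
finger_force: 78.2
```

>>> drive_tool:
  motion:
    - [1,[0,0,-0.025],0]
    - [1,[0,0,-0.025],0]
    - [1,[0,0,-0.025],0]
    - [1,[0,0,0],0]
    - [1,[0,0,0],0]

```text
time: 10.05
tool_pos: [535.7, 137.9, 153.6]
ee_rot: [0.253, 0.967, -0.0, -0.0]
force: [3.2, -0.5, -9.3]
width: 0.192
finger_force: 78.1
```

Clicked: the cap now pulls down. Keep pressing towards about +12 N (mouth about 23 mm below the stud top).

>>> drive_tool:
  motion:
    - [1,[0,0,-0.025],0]
    - [1,[0,0,-0.025],0]
    - [1,[0,0,-0.025],0]
    - [1,[0,0,0],0]
    - [1,[0,0,0],0]

```text
time: 10.55
tool_pos: [535.9, 137.9, 151.8]
ee_rot: [0.253, 0.967, 0.0, 0.0]
force: [-3.8, -1.7, 7.3]
width: 0.197
finger_force: 80.3
```

>>> drive_tool:
  motion:
    - [1,[0,0,-0.025],0]
    - [1,[0,0,0],0]
    - [1,[0,0,0],0]

```text
time: 10.85
tool_pos: [535.9, 137.9, 151.0]
ee_rot: [0.253, 0.967, 0.0, 0.0]
force: [-5.3, -0.1, 10.5]
width: 0.197
finger_force: 80.6
```

>>> drive_tool:
  motion:
    - [1,[0,0,-0.025],0]
    - [1,[0,0,0],0]
    - [1,[0,0,0],0]
    - [1,[0,0,0],0]

```text
time: 11.25
tool_pos: [535.9, 137.9, 150.1]
ee_rot: [0.253, 0.967, 0.0, 0.0]
force: [-5.4, -0.2, 11.8]
width: 0.196
finger_force: 80.9
```

```bash
python3 - <<'E'
from h import *
ims=[]
for n in("wrist","scene"):
    p,d,m=snap(n)
    ims.append(cv2.resize(p[200:350,240:400] if n=="wrist" else p[195:270,200:280],(400,375),interpolation=2))
cv2.imwrite("pics/c6.png",np.hstack(ims));s=r.sense();print(s["force"],s["tool_pos"],s["width"],s["time"])
E
```

```text
[-5.15276298 -0.56784064 11.2398246 ] [535.89155611 137.88559062 150.18115157] 0.1950029881766378 11.35
```

View pics/c6.png

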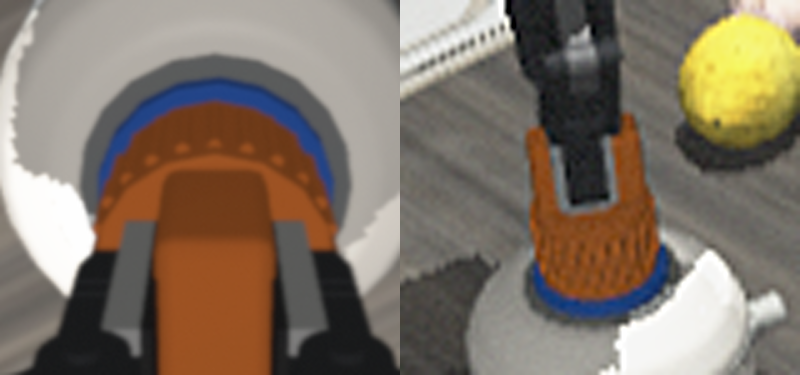

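The wrist and scene crops show the cap seated level on the blue ring (scene 600,290), with the grip unchanged. A touch more push, then hand in.

>>> drive_tool:
  motion:
    - [1,[0,0,-0.02],0]
    - [1,[0,0,0],0]
    - [1,[0,0,0],0]
    - [1,[0,0,0],0]
    - [1,[0,0,0],0]

```text
time: 11.85
tool_pos: [535.9, 137.9, 149.5]
ee_rot: [0.253, 0.967, 0.0, 0.001]
force: [-5.9, -0.4, 13.5]
width: 0.196
finger_force: 81.1
```

```bash
python3 -c "
from h import *
print(r.sense()['force']);print(r.job_done())"
```

```text
[-5.90191957 -0.44415695 13.47569927]
the job is handed in; nothing more can be done
None
```

The orange cap is clicked onto the stud and the job is handed in, with the gripper still holding it down at about 13.5 N; by mouth height the ring is squashed about 5.5 mm, and I noticed no contact with the mugs but did not check them afterwards.

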